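# Hold the sole press selector at its third click with the T key

## Robot

A 6-joint arm with a two-finger parallel gripper is mounted at the origin on the work surface. World frame = base frame: x ahead of the robot, y to its left, z up, the work surface at z = 0. Lengths are in m, angles in rad, forces in N, time in s.
With the tool pointing down it reaches from about 0.275 to 0.875 m from the base axis. Payload 12.5 kg.
Tool frame: the origin (TCP) lies on the centre line of the jaws, within the pads' length; the fingertips stand 22 mm ahead of it and the grasp point (between the pads) lies 3 mm ahead of it; z points along the fingers, y is the line along which they close (so a half turn about z gives the same grasp; the last joint's range is limited). The gripper opens to 85 mm and grips with 20 to 120 N. Pads are 22 mm wide; open, the fingers measure 114 mm over their backs; the gripper's body (76 mm by 85 mm) begins 54 mm behind the grasp point. The pads swing forward as they close: fully open they stand 13 mm farther back than shut.
Start: joints at [1.02, 0.351, 1.652, -0, 1.139, -0.085], TCP at [0.247, 0.491, 0.219] pointing down, gripper open.
Joint ranges: [-2.75, 2.75], [-0.79, 2.1], [0.01, 2.65], [-1.57, 4.71], [0.07, 3.14], [-2.87, 2.87]. Speed limits (rad/s): [2.22, 2.22, 2.79, 3.14, 3.14, 3.14].

## Interface

Orientations are given as a unit quaternion [w, x, y, z].
In Python, from rig import sense, get_image, camera_params, finish_job gives the robot as it stands.
- The arm moves only by the tool drive_tool, never from a script. Its argument "moves" is a list of rows, each a list of 3 entries, a list of its own where there are three numbers: the gripper command: -1 is fully open, 1 is shut, values between are in proportion, then the shift along the tool's x, y, z normalised to -1 to 1, where 1 is 5 cm, then the turn, a rotation vector about the tool's x, y, z normalised to -1 to 1, where 1 is 6 degrees. A call has 1 to 20 rows; each row shifts and turns the commanded pose from where the row before left it, along the tool's axes as they then stand; what a row does not reach is not made up. A row lasts 1/8 s, in which the tool goes at most 62.5 mm and 10.7 degrees, less where a joint would pass 70% of its speed; a pose out of reach is approached as far as the arm can. A call with a number of a shift or a turn outside -1 to 1 is refused whole. A call with a gripper value outside its range is refused whole. The fingers move at their own pace and stop on an object; "force" is the grip in N (left out, the last holds). Time passes only in rows, so rows that do not move let the fingers close. It gives the time, the measured TCP pose, the force, the opening and the grip force at its end, in the units of the state.
- sense(): the state, without advancing time (a new reading comes with each control period).
- get_image(name): name is "scene" or "top"; returns (picture, depth): 384x512x3 uint8, red, green, blue; 384x512 float32, m along the optical axis (not along the pixel's ray), 0 where there is no reading.
- camera_params(name): a dict with "fx", "fy", "cx", "cy" (pixels), "rvec" (rotation vector, rad) and "tvec" (3), from world to camera coordinates, as OpenCV has them. Camera axes: x right, y down, z forward; pixel columns grow to the right and rows downward; lengths in m; the calibration is good to about 2 mm. A picture is of the moment at which its call begins. camera_params takes no time and is no camera call.
- finish_job(): hands the job in; it is judged then, once.
The state is a dict: "t": time; "qpos": joint angles; "qd": joint speeds; "tau": joint torques, N m; "tool_pos": TCP position; "orientation": TCP orientation; "force": force on the tool from outside, world axes, zero at the start; "torque": the same for the moment, N m; "gripper_width": opening from 0.0 (shut) to 1.0 (fully open); "finger_force": force on a finger pad.
Only numpy, scipy, OpenCV 4.12 (cv2) and the standard library are available. Lean on these libraries where they do the work, as an engineer would, in place of code of your own. Each camera call takes 0.05 s, during which the arm holds its last target. There are 200 camera calls.

## Task

Take the T-handled key out of its stand and push it fully home into the slot of the round knob on the sole press's selector box, then turn it clockwise (seen from above), counting the clicks, to the third click and not beyond. The knob springs back if let go, so finish while still gripping the key and holding it steady at the third click. Leave the shoe, the jar, the lacing hook and the round-headed pin where they are.

Things in the scene. Friction and masses are not known exactly. Their poses are not given: they have to be found in the camera images.
- switch: Selector box, fixed: aluminium block 110 x 110 mm, 40 mm high, a brass nipple on its -x side, a round steel knob upright in the middle of its top. Origin at the centre of its underside, z up; yaw varies. Thin black marks around the knob, 24 degrees apart: the long one on the +x side is home, then clockwise from above five short ones, clicks 1 to 5.
- slot (a point): Centre of the slot's mouth, on the knob's axis, in its flat top, 74 mm above the bench; turns with the knob. The knob is a cylinder 52 mm in diameter, 34 mm high. The slot runs along this frame's x (the box's x at home): 31 mm long, 10 mm wide, 26 mm deep. z is up. A black line on the knob's top and side, at this frame's +x, points to the marks.
- knob (a joint): Knob angle, rad: 0 at home, growing clockwise from above (negative yaw). Clicks 24 degrees apart: third at 1.257, fourth 1.676, end stop 2.09. Between clicks the torque peaks at 1/4 way and drops to 3/4. A return spring (0.08 N m at home, 0.14 at the third click) beats the clicks (0.05 N m): the knob never stays by itself. The key has about 0.1 rad of play in the slot: turn the hand that much more.
- key: The T key, loose, about 90 g, upright in its stand. Origin at the centre of the blade's lower end, z up the key, x along blade and bar. Flat steel blade 26 (x) by 8 (y) mm, 24 long, its last 6 mm tapered to 22 x 4; above it a black bar 56 (x) by 14 (y) mm, from 24 to 54 mm above the origin. Home: bar resting on the knob's top, origin 24 mm below the slot's mouth. Either way round fits.
- key_bar (a point): Centre of the key's bar, 39 mm above the key's origin: grip here across the 14 mm. In the stand it is 45 mm above the bench.
- key_stand: Grey plastic block 60 x 50 mm, 30 mm high, fixed, with a slot in which the key stands, its bar resting on the block. Origin at the centre of its underside. The key lifts straight up 24 mm to come clear.
- pin: Not to be touched: a locating pin with a round black head, 32 mm in diameter, in a grey block like the key's (fixed, 60 x 50 x 30 mm). Origin at the lower end, 6 mm above the bench; the head's top is 54 mm above the bench.
- shoe: Black sneaker with a pale sole, loose, 250 x 85 mm (toe 25 mm longer), 85 mm high, beyond the work; leave it. Origin at the centre of its underside.
- jar: Brown glass jar with a steel cap, loose, 60 mm in diameter, 75 mm high; leave it. Origin at the centre of its underside.
- lacing_hook: Lacing hook with a wooden handle lying on the bench, loose, 200 mm long, 26 mm thick; leave it. Origin at the middle of its length, underside.

How it is judged:
On the way:
1. the key is fully home in the knob's slot, the knob not yet turned (z of key in the frame of slot between -0.027 and -0.021 m and horizontal distance between key and slot below 0.004 m and angle between key's own z axis and vertical below 0.12 rad and value of joint knob below 0.2 rad), for 0.2 s.
At the end, for the whole second after the job is handed in: The knob stands within 0.17 rad (10 degrees) of its third click and is still; the key is fully home in the slot (at most 3 mm short of it), upright, and in the fingers (more than 2 N on it), and stays so through the last second (z of key in the frame of slot between -0.027 and -0.021 m and horizontal distance between key and slot below 0.004 m and angle between key's own z axis and vertical below 0.12 rad and value of joint knob between 1.08664 and 1.42664 rad and velocity of joint knob between -0.15 and 0.15 rad/s and contact force between the fingers and key above 2 N); the arm keeps its last pose, push and grip.
It fails at once if the knob is turned past the half way point to the fourth click (value of joint knob above 1.46608 rad).
It fails at once if the shoe is moved by more than 25 mm (distance of shoe from where it was at the start of the episode above 0.025 m).
It fails at once if the jar is moved by more than 25 mm (distance of jar from where it was at the start of the episode above 0.025 m).
It fails at once if the lacing hook is moved by more than 25 mm (distance of lacing_hook from where it was at the start of the episode above 0.025 m).
It fails at once if the round-headed pin is moved by more than 25 mm (distance of pin from where it was at the start of the episode above 0.025 m).
It also fails if it takes over 58 s, if anything falls off the work surface, if the arm or the gripper's body presses on something with over 40 N, if the wrist force passes 120 N, or if a joint passes its speed limit or range.

## Working session

There is one attempt and no reset: what is moved stays moved. The work goes in short steps, Python scripts to look and compute and a tool call to move; the robot and the scene stay as the last step left them, time stands still between calls to the robot, and variables do not carry over. Pictures are saved under pics/ and viewed, at most 10 in all, crops included, and the job is handed in when it is done.

Besides the shell and the picture viewer there is one more tool, called after ">>>" by a JSON object that holds its "method" and its "body", one argument or row to a line. drive_tool: Moves the arm, as the interface text tells. Its arguments: {"type":"object","properties":{"moves":{"type":"array"},"force":{"type":"number"}},"required":["moves"]}

```bash
mkdir -p pics; cat > h.py <<'E'
import numpy as np, cv2
from rig import sense,get_image,camera_params
def cam(n):
    p=camera_params(n);R=cv2.Rodrigues(np.array(p['rvec'],float))[0];return p,R,np.array(p['tvec'],float).ravel()
def ray(n,uv,z):
    p,R,t=cam(n);uv=np.atleast_2d(uv).astype(float)
    d=np.c_[(uv[:,0]-p['cx'])/p['fx'],(uv[:,1]-p['cy'])/p['fy'],np.ones(len(uv))]@R
    c=-R.T@t;return c+d*((z-c[2])/d[:,2])[:,None]
def cloud(n,dep):
    p,R,t=cam(n);v,u=np.mgrid[:dep.shape[0],:dep.shape[1]]
    P=np.stack([(u-p['cx'])/p['fx']*dep,(v-p['cy'])/p['fy']*dep,dep],-1)
    return (P-t)@R
def proj(n,X):
    p,R,t=cam(n);c=np.atleast_2d(X)@R.T+t;return np.c_[c[:,0]/c[:,2]*p['fx']+p['cx'],c[:,1]/c[:,2]*p['fy']+p['cy']]
E
python3 - <<'E'
from h import *
for n in('top','scene'):
    im,d=get_image(n);cv2.imwrite(f'pics/{n}0.png',im[:,:,::-1]);np.savez(f'{n}0.npz',im=im,d=d)
    p,R,t=cam(n);print(n,p['fx'],-R.T@t,R[2])
s=sense();print(s['tool_pos'],s['orientation'],s['gripper_width'])
E
```

```text
top 370.1125640841076 [ 0.51039014 -0.00363498  0.80670845] [ 0.17493633 -0.02009439 -0.98437467]
scene 401.627939852961 [ 1.30921874 -0.04240074  0.55648915] [-0.82190413  0.05001519 -0.56742584]
[0.24682619 0.49117674 0.21871831] [-1.61146957e-04  2.30776244e-01  9.73006716e-01 -4.78782433e-04] 0.9976685578428885
```

View pics/top0.png

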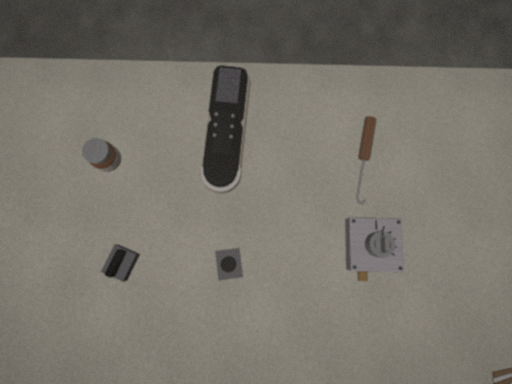

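View pics/scene0.png

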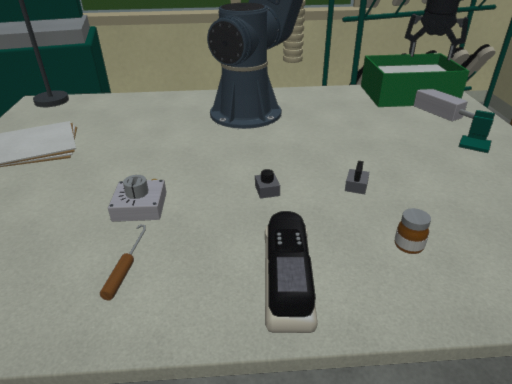

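The top view shows the key stand at about (120,262), the round pin at (228,264), and the selector box at (376,245) with its knob at (381,243). In the scene view they are at (357,175), (267,182) and (137,198). I'll enlarge the key and the box.

```bash
python3 - <<'E'
from h import *
T=np.load('top0.npz');S=np.load('scene0.npz')
f=lambda im,x,y,w,h:cv2.resize(im[y:y+h,x:x+w,::-1],(400,300),interpolation=cv2.INTER_CUBIC)
a=np.vstack([np.hstack([f(T['im'],90,235,64,48),f(T['im'],336,215,80,60)]),np.hstack([f(S['im'],330,155,56,42),f(S['im'],102,168,72,54)])])
cv2.imwrite('pics/crop0.png',np.clip(a*1.4,0,255).astype(np.uint8))
C=cloud('top',T['d'])
# key bar by height; stand by height
for name,(x0,x1,y0,y1),lo,hi in [('bar',(95,150,235,290),.048,.075),('stand',(95,150,235,290),.024,.036),('boxtop',(335,415,205,285),.035,.045),('knobtop',(335,415,205,285),.068,.08)]:
    c=C[y0:y1,x0:x1].reshape(-1,3);uv=np.mgrid[y0:y1,x0:x1].reshape(2,-1).T[:,::-1]
    k=(c[:,2]>lo)&(c[:,2]<hi)
    r=cv2.minAreaRect(c[k][:,:2].astype(np.float32)*1000)
    print(name,k.sum(),c[k].mean(0).round(4),r)
E
```

```text
bar 250 [0.4846 0.2548 0.0589] ((484.683349609375, 255.801025390625), (14.253608703613281, 55.55058670043945), 66.88380432128906)
stand 487 [0.4841 0.252  0.0304] ((484.6112976074219, 256.5055236816406), (50.51164245605469, 60.22669982910156), 67.27997589111328)
boxtop 2199 [ 0.5275 -0.268   0.0406] ((528.5885009765625, -271.4186096191406), (110.89440155029297, 110.04622650146484), 89.91961669921875)
knobtop 472 [ 0.5283 -0.2708  0.0741] ((528.6697387695312, -270.2375793457031), (48.80794143676758, 50.529022216796875), 0.57508784532547)
```

View pics/crop0.png

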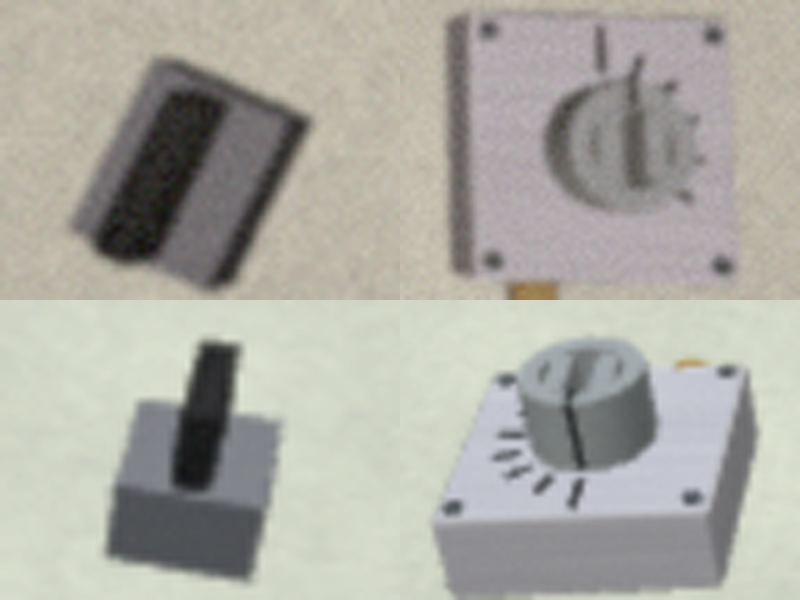

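The selector box is at (0.529,-0.271) with yaw about 0, and the long mark and slot are along +x. The key bar is at (0.485,0.256) with its long axis at about -23°. The measured sizes (14x56, 50x60 and 110x110 mm) and heights (59, 30, 40 and 74 mm) match the ones given. I'll move above the key.

>>> {"method": "drive_tool", "body": {
  "moves": [
    [0.3,[-0.9,-0.3,0],[0,0,0]],
    [0.3,[-0.9,-0.3,0],[0,0,0]],
    [0.3,[-0.9,-0.3,0],[0,0,0]],
    [0.3,[-0.9,-0.3,0],[0,0,0]],
    [0.3,[-0.9,-0.3,0],[0,0,0]],
    [0.3,[-0.9,-0.3,0.5],[0,0,0]],
    [0.3,[-0.9,-0.3,0.5],[0,0,-0.6]],
    [0.3,[0,0,0.5],[0,0,0]],
    [0.3,[0,0,0],[0,0,0]]
  ],
  "force": 60
}}

```text
t: 1.23
tool_pos: [0.4804, 0.2553, 0.1425]
orientation: [-0.002, 0.201, 0.98, -0.001]
force: [-0.1, 0.0, 0.4]
gripper_width: 0.352
finger_force: 0.0
```

```bash
cat >> h.py <<'E'
from scipy.spatial.transform import Rotation as Ro
def to(x,y,z,yaw):
    s=sense();R=Ro.from_quat(np.array(s['orientation']),scalar_first=True).as_matrix();p=np.array(s['tool_pos'])
    cy=np.degrees(np.arctan2(R[1,0],R[0,0]))
    print('t',round(s['t'],2),'pos',p.round(4),'yaw',cy.round(2),'tilt',np.degrees(R[:2,2]).round(2),'w',round(s['gripper_width'],3),'F',np.round(s['force'],1),'M',np.round(s['torque'],2),'ff',s['finger_force'])
    print('shift units',((np.array([x,y,z])-p)@R/.05).round(3),'turn z units',round(-((yaw-cy+180)%360-180)/6,3))
E
python3 -c "
from h import *
to(.4847,.2562,.056,156.9)"
```

```text
t 1.23 pos [0.4804 0.2553 0.1425] yaw 156.86 tilt [-0.21 -0.09] w 0.352 F [-0.1  0.   0.4] M [-0.04 -0.05  0.01] ff 0.0
shift units [-0.077  0.055  1.731] turn z units -0.006
```

>>> {"method": "drive_tool", "body": {
  "moves": [
    [0.3,[-0.08,0.05,0.5],[0,0,0]],
    [0.3,[0,0,0.5],[0,0,0]],
    [0.3,[0,0,0.4],[0,0,0]],
    [0.3,[0,0,0.3],[0,0,0]],
    [0.3,[0,0,0],[0,0,0]],
    [1,[0,0,0],[0,0,0]],
    [1,[0,0,0],[0,0,0]],
    [1,[0,0,0],[0,0,0]],
    [1,[0,0,0],[0,0,0]]
  ],
  "force": 60
}}

```text
t: 2.35
tool_pos: [0.486, 0.2569, 0.0594]
orientation: [0.0, 0.2, 0.98, 0.0]
force: [0.5, 0.1, -0.1]
gripper_width: -0.003
finger_force: 0.0
```

```bash
python3 -c "
from h import *
to(.4847,.2562,.056,156.9)"
```

```text
t 2.35 pos [0.486  0.2569 0.0594] yaw 156.91 tilt [0.02 0.01] w -0.003 F [ 0.5  0.1 -0.1] M [ 0.04 -0.   -0.03] ff 0.0
shift units [ 0.019 -0.023  0.068] turn z units 0.002
```

The fingers shut on nothing, so I'll look.

```bash
python3 - <<'E'
from h import *
T,d=get_image('top');S,e=get_image('scene')
f=lambda im,x,y,w,h:cv2.resize(im[y:y+h,x:x+w,::-1],(400,300),interpolation=cv2.INTER_CUBIC)
a=np.hstack([f(T,60,210,128,96),f(S,310,120,96,72)])
cv2.imwrite('pics/miss.png',np.clip(a*1.4,0,255).astype(np.uint8))
E
```

```text
(no output)
```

View pics/miss.png

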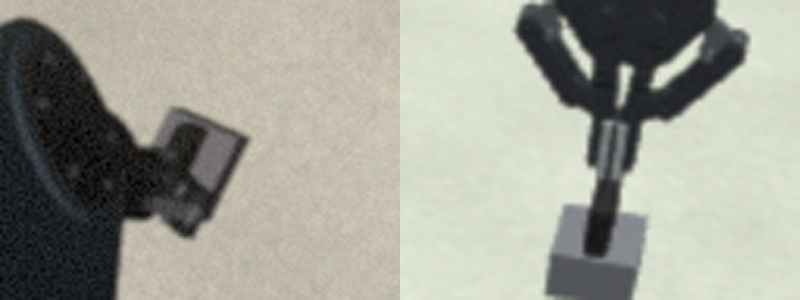

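```bash
python3 - <<'E'
from h import *
D={n:get_image(n) for n in('top','scene')}
for n,(x0,x1,y0,y1) in [('scene',(340,375,145,185)),('top',(95,145,235,290))]:
    im,d=D[n];C=cloud(n,d)
    if n=='scene':
        for v in range(y0,y1,2):
            print(v,[(u,*(C[v,u]*1000).round().astype(int).tolist(),int(im[v,u].mean())) for u in (354,357,360)])
    else:
        c=C[y0:y1,x0:x1].reshape(-1,3)
        for lo,hi in[(.02,.036),(.036,.048),(.048,.064),(.064,.08),(.08,.1)]:
            k=(c[:,2]>lo)&(c[:,2]<hi);print(lo,hi,k.sum(),c[k].mean(0).round(3),cv2.minAreaRect(c[k][:,:2].astype(np.float32)*1000))
print(proj('scene',[[.486,.257,.0594],[.486,.257,.0374]]))
E
```

```text
145 [(354, 484, 236, 115, 34), (357, 492, 241, 119, 28), (360, 493, 247, 119, 28)]
147 [(354, 281, 305, 0, 139), (357, 494, 241, 115, 27), (360, 494, 248, 115, 30)]
149 [(354, 293, 302, 0, 151), (357, 487, 244, 105, 34), (360, 494, 249, 109, 102)]
151 [(354, 307, 298, 1, 150), (357, 490, 243, 102, 30), (360, 494, 249, 104, 74)]
153 [(354, 315, 297, -1, 146), (357, 486, 246, 94, 39), (360, 495, 250, 99, 59)]
155 [(354, 327, 293, -1, 147), (357, 487, 246, 90, 45), (360, 495, 250, 94, 51)]
157 [(354, 1309, -42, 556, 124), (357, 489, 246, 85, 54), (360, 495, 251, 88, 43)]
159 [(354, 353, 286, 1, 146), (357, 491, 246, 81, 74), (360, 496, 251, 84, 47)]
161 [(354, 358, 285, -2, 158), (357, 491, 247, 75, 99), (360, 496, 252, 78, 52)]
163 [(354, 370, 282, -2, 158), (357, 468, 256, 56, 76), (360, 474, 261, 59, 42)]
165 [(354, 384, 278, 1, 157), (357, 483, 251, 59, 52), (360, 483, 258, 59, 35)]
167 [(354, 393, 276, -1, 157), (357, 494, 248, 61, 38), (360, 492, 256, 59, 36)]
169 [(354, 401, 274, -2, 125), (357, 502, 246, 60, 34), (360, 501, 253, 59, 35)]
171 [(354, 464, 252, 31, 92), (357, 508, 
[... 558 characters left out ...]
3.85504150390625, 252.6344451904297), (51.401023864746094, 40.6468505859375), 66.33733367919922)
0.036 0.048 29 [0.497 0.245 0.041] ((496.5606384277344, 244.9427490234375), (8.225447654724121, 29.76398277282715), 86.58978271484375)
0.048 0.064 100 [0.5   0.248 0.058] ((499.5478820800781, 249.89398193359375), (13.60342788696289, 23.79681396484375), 67.30643463134766)
0.064 0.08 5 [0.493 0.249 0.076] ((493.65216064453125, 249.62901306152344), (10.207592010498047, 3.2752859592437744), 42.596839904785156)
0.08 0.1 19 [0.493 0.249 0.09 ] ((492.6092834472656, 248.25079345703125), (14.814393043518066, 3.471040725708008), 47.363739013671875)
[[359.77093353 165.54298478]
 [358.56491241 173.28730168]]
```

The depth image puts the shut fingertips at about z=0.075, roughly 16 mm above the bar. From the reported TCP they should be at about 0.037. Horizontally they agree. I'll read the state again to see whether it changed.

```bash
python3 - <<'E'
from h import *
to(.4847,.2562,.056,156.9)
print(np.round(sense()['qpos'],3))
im,d=get_image('scene');C=cloud('scene',d)
c=C[100:165,325:395].reshape(-1,3);k=(c[:,2]>.062)&(c[:,0]>.44)&(c[:,0]<.54)
for lo in np.arange(.06,.15,.008):
    q=c[k&(c[:,2]>=lo)&(c[:,2]<lo+.008)]
    if len(q):print(round(lo,3),len(q),q.min(0).round(3),q.max(0).round(3))
E
```

```text
t 2.55 pos [0.4859 0.2568 0.0592] yaw 156.91 tilt [-0. -0.] w -0.003 F [0.9 0.3 0.3] M [-0.   -0.01 -0.01] ff 0.0
shift units [ 0.017 -0.021  0.064] turn z units 0.002
[ 0.402  0.566  1.774 -0.     0.802 -0.766]
0.068 7 [0.491 0.247 0.072] [0.496 0.258 0.075]
0.076 29 [0.486 0.242 0.077] [0.501 0.264 0.083]
0.084 37 [0.484 0.241 0.084] [0.499 0.266 0.092]
0.092 38 [0.485 0.24  0.092] [0.499 0.269 0.1  ]
0.1 43 [0.477 0.241 0.1  ] [0.498 0.265 0.108]
0.108 38 [0.483 0.227 0.108] [0.503 0.276 0.116]
0.116 87 [0.474 0.219 0.116] [0.509 0.282 0.124]
0.124 129 [0.463 0.214 0.124] [0.512 0.287 0.132]
0.132 88 [0.462 0.208 0.132] [0.516 0.293 0.14 ]
0.14 111 [0.46  0.204 0.14 ] [0.516 0.299 0.148]
0.148 138 [0.471 0.196 0.148] [0.52  0.305 0.156]
```

A second reading agrees: the shut fingertips are at z≈0.072 with a reported TCP z of 0.059. So the reported height is about 35 mm lower than the pictures show, although x, y and yaw fit. I'll trust the pictures for height, open the fingers and go down a further 36 mm, watching the force.

>>> {"method": "drive_tool", "body": {
  "moves": [
    [0.3,[0.02,-0.02,0],[0,0,0]],
    [0.3,[0,0,0],[0,0,0]],
    [0.3,[0,0,0],[0,0,0]],
    [0.3,[0,0,0.2],[0,0,0]],
    [0.3,[0,0,0.2],[0,0,0]],
    [0.3,[0,0,0.2],[0,0,0]],
    [0.3,[0,0,0.12],[0,0,0]],
    [0.3,[0,0,0],[0,0,0]]
  ]
}}

```text
t: 3.6
tool_pos: [0.4844, 0.2562, 0.0226]
orientation: [-0.0, 0.2, 0.98, -0.0]
force: [0.1, 1.0, 0.5]
gripper_width: 0.352
finger_force: 0.0
```

```bash
python3 - <<'E'
from h import *
to(.4847,.2562,.021,156.9)
im,d=get_image('scene');C=cloud('scene',d)
c=C[120:190,325:395].reshape(-1,3);k=(c[:,2]>.033)&(c[:,0]>.42)&(c[:,0]<.54)
for lo in np.arange(.028,.1,.008):
    q=c[k&(c[:,2]>=lo)&(c[:,2]<lo+.008)]
    if len(q):print(round(lo,3),len(q),q.min(0).round(3),q.max(0).round(3))
f=cv2.resize(im[110:200,300:420,::-1],(640,480),interpolation=cv2.INTER_CUBIC)
cv2.imwrite('pics/g1.png',np.clip(f*1.4,0,255).astype(np.uint8))
E
```

```text
t 3.6 pos [0.4844 0.2562 0.0226] yaw 156.91 tilt [-0.05 -0.02] w 0.352 F [0.1 1.  0.5] M [ 0.03  0.   -0.01] ff 0.0
shift units [-0.006  0.003  0.032] turn z units 0.002
0.028 11 [0.479 0.234 0.033] [0.514 0.273 0.036]
0.036 38 [0.468 0.227 0.036] [0.514 0.276 0.044]
0.044 56 [0.476 0.225 0.044] [0.514 0.278 0.052]
0.052 102 [0.46  0.227 0.052] [0.514 0.278 0.06 ]
0.06 48 [0.465 0.226 0.06 ] [0.512 0.282 0.068]
0.068 34 [0.472 0.224 0.068] [0.503 0.281 0.076]
0.076 63 [0.476 0.208 0.076] [0.513 0.292 0.084]
0.084 104 [0.459 0.207 0.084] [0.514 0.295 0.092]
0.092 79 [0.458 0.202 0.092] [0.516 0.298 0.1  ]
```

View pics/g1.png

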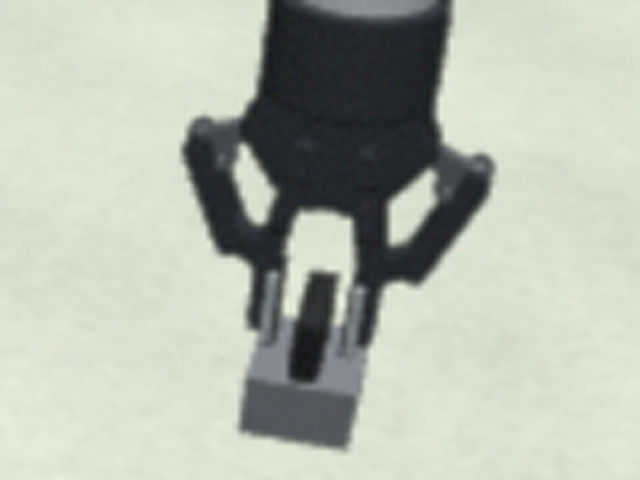

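The crop shows the two pads, at (270,310) and (355,320), on either side of the bar at (312,320), with the tips just above the stand. The picture-based height is confirmed. I'll grip.

>>> {"method": "drive_tool", "body": {
  "moves": [
    [1,[0,0,0],[0,0,0]],
    [1,[0,0,0],[0,0,0]],
    [1,[0,0,0],[0,0,0]],
    [1,[0,0,0],[0,0,0]]
  ],
  "force": 90
}}

```text
t: 4.15
tool_pos: [0.485, 0.2565, 0.0237]
orientation: [0.0, 0.2, 0.98, 0.0]
force: [-1.0, 0.0, 6.3]
gripper_width: 0.144
finger_force: 88.5
```

```bash
python3 -c "
from h import *
to(.4847,.2562,.2,156.9)"
```

```text
t 4.15 pos [0.485  0.2565 0.0237] yaw 156.91 tilt [0.05 0.02] w 0.144 F [-1.   0.   6.3] M [-0.08  0.23 -0.01] ff 88.49607825279236
shift units [ 0.    -0.005 -3.525] turn z units 0.002
```

The key is gripped at about 88 N with roughly 12 mm opening. I'll lift it, turn to yaw 180 and carry it over high.

>>> {"method": "drive_tool", "body": {
  "moves": [
    [1,[0,0,-0.2],[0,0,0]],
    [1,[0,0,-0.3],[0,0,0]],
    [1,[0,0,-0.5],[0,0,0]],
    [1,[0,0,-0.6],[0,0,0]],
    [1,[0,0,-0.6],[0,0,0]],
    [1,[0,0,-0.6],[0,0,0]],
    [1,[0,0,0],[0,0,-0.96]],
    [1,[0,0,0],[0,0,-0.96]],
    [1,[0,0,0],[0,0,-0.96]],
    [1,[0,0,0],[0,0,-0.97]],
    [1,[0,0,0],[0,0,0]]
  ]
}}

```text
t: 5.52
tool_pos: [0.4845, 0.2562, 0.1639]
orientation: [0.0, 0.0, 1.0, -0.0]
force: [0.3, 0.2, -1.0]
gripper_width: 0.148
finger_force: 88.3
```

>>> {"method": "drive_tool", "body": {
  "moves": [
    [1,[-0.05,-0.4,0],[0,0,0]],
    [1,[-0.05,-0.7,0],[0,0,0]],
    [1,[-0.07,-0.8,0],[0,0,0]],
    [1,[-0.07,-0.8,0],[0,0,0]],
    [1,[-0.07,-0.8,0],[0,0,0]],
    [1,[-0.07,-0.8,0],[0,0,0]],
    [1,[-0.07,-0.8,0],[0,0,0]],
    [1,[-0.07,-0.8,0],[0,0,0]],
    [1,[-0.07,-0.8,0],[0,0,0]],
    [1,[-0.07,-0.8,0],[0,0,0]],
    [1,[-0.07,-0.8,0],[0,0,0]],
    [1,[-0.07,-0.8,0],[0,0,0]],
    [1,[-0.05,-0.7,0],[0,0,0]],
    [1,[-0.03,-0.5,0],[0,0,0]],
    [1,[0,0,0],[0,0,0]],
    [1,[0,0,0],[0,0,0]]
  ]
}}

```text
t: 7.52
tool_pos: [0.5285, -0.2581, 0.1632]
orientation: [-0.0, 0.0, 1.0, 0.0]
force: [-0.3, -0.6, -1.3]
gripper_width: 0.15
finger_force: 88.4
```

```bash
python3 - <<'E'
from h import *
to(.5287,-.2705,.12,180)
T=np.load('top0.npz');im=T['im'].astype(int)
# box edges / yaw: four bolt-free edge fit via depth mask + knob top circle + slot
C=cloud('top',T['d']);c=C[205:285,335:415].reshape(-1,3)
k=(c[:,2]>.036)&(c[:,2]<.045);b=c[k];cx,cy=.5286,-.2714
for nm,a,o in (('+x',0,1),('-x',0,-1),('+y',1,1),('-y',1,-1)):
    # per-bin extreme
    o2=1-a;bins=np.round(b[:,o2]/.006);P=[]
    for i in np.unique(bins):
        q=b[bins==i]
        if len(q)>8:P.append([q[:,o2].mean(),(q[:,a]*o).max()*o])
    P=np.array(P);P=P[(abs(P[:,0]-(cx,cy)[o2])<.045)];s,i0=np.polyfit(P[:,0],P[:,1],1)
    print(nm,len(P),'slope deg',np.degrees(np.arctan(s)).round(2),'pos',P[:,1].mean().round(4))
# knob top circle
k=(c[:,2]>.071)&(c[:,2]<.079);q=c[k];print('knobtop',k.sum(),(q.min(0)+q.max(0))/2,q.max(0)-q.min(0))
# slot pixels: depth lower inside knob
k=(np.hypot(c[:,0]-.5287,c[:,1]+.2705)<.018)&(c[:,2]<.069);print('slot depth px',k.sum(),c[k].mean(0),cv2.minAreaRect(c[k][:,:2].astype(np.float32)*1000))
S,e=get_image('scene')
f=lambda im,x,y,w,h:cv2.resize(im[y:y+h,x:x+w,::-1],(400,300),interpolation=cv2.INTER_CUBIC)
U,e2=get_image('top');np.savez('carry.npz',S=S,e=e,U=U,e2=e2)
cv2.imwrite('pics/carry.png',np.clip(np.hstack([f(S,80,100,128,96),f(U,320,190,112,84)])*1.4,0,255).astype(np.uint8))
E
```

```text
t 7.53 pos [ 0.5285 -0.2581  0.1632] yaw 180.0 tilt [-0.02  0.02] w 0.15 F [-0.3 -0.6 -1.3] M [ 0.03 -0.    0.01] ff 88.3700680732727
shift units [-0.005 -0.248  0.863] turn z units -0.0
+x 15 slope deg 0.69 pos 0.5825
-x 15 slope deg 1.06 pos 0.4744
+y 15 slope deg -0.29 pos -0.2167
-y 15 slope deg -0.42 pos -0.3253
knobtop 451 [ 0.52866655 -0.2702198   0.07459465] [0.04895315 0.05042724 0.00699147]
slot depth px 80 [ 0.52826798 -0.27655947  0.05764942] ((527.4481811523438, -274.78875732421875), (27.01032829284668, 28.672435760498047), 37.786312103271484)
```

View pics/carry.png

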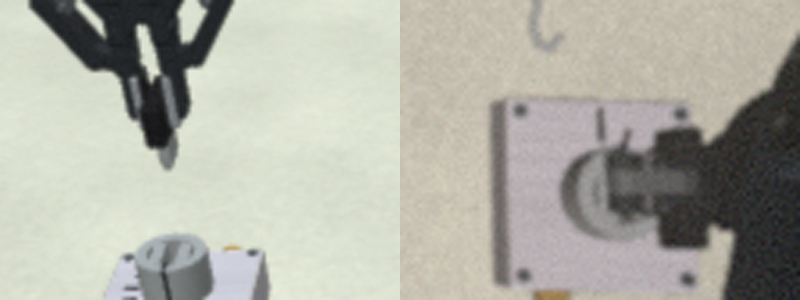

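The carry crop shows the key hanging from the pads at about (155,110), with the blade at (168,155), above the knob at (175,250). The box's yaw is about -0.6° and the knob's axis is at (0.5286,-0.2706). I'll check the blade's position in the hand from this depth image.

```bash
python3 - <<'E'
from h import *
N=np.load('carry.npz');C=cloud('scene',N['e'])
c=C[100:170,90:160].reshape(-1,3);im=N['S'][100:170,90:160].reshape(-1,3).mean(1)
k=(c[:,0]>.46)&(c[:,0]<.6)&(c[:,2]>.1)&(c[:,2]<.24);c=c[k];im=im[k]
for lo in np.arange(.13,.225,.006):
    q=(c[:,2]>=lo)&(c[:,2]<lo+.006)
    if q.sum():
        f=q&(c[:,0]>c[q][:,0].max()-.008)
        print(round(lo,3),q.sum(),c[q].min(0).round(3),c[q].max(0).round(3),'front',f.sum(),c[f].mean(0).round(4),im[f].mean().round())
b=proj('scene',[[.5285+.013,-.2581,.15],[.5285+.028,-.2581,.185]]);print(b)
E
```

```text
0.142 5 [ 0.52  -0.262  0.146] [ 0.539 -0.256  0.147] front 4 [ 0.5376 -0.259   0.1468] 99.0
0.148 12 [ 0.523 -0.263  0.149] [ 0.541 -0.255  0.154] front 10 [ 0.5385 -0.2582  0.1515] 87.0
0.154 20 [ 0.517 -0.264  0.155] [ 0.542 -0.255  0.16 ] front 12 [ 0.5396 -0.2588  0.157 ] 89.0
0.16 10 [ 0.523 -0.261  0.16 ] [ 0.542 -0.255  0.165] front 6 [ 0.5398 -0.2572  0.162 ] 76.0
0.166 9 [ 0.529 -0.265  0.169] [ 0.556 -0.252  0.172] front 7 [ 0.5545 -0.259   0.1704] 61.0
0.172 29 [ 0.524 -0.265  0.172] [ 0.558 -0.247  0.178] front 20 [ 0.5549 -0.258   0.1749] 27.0
0.178 46 [ 0.526 -0.277  0.178] [ 0.557 -0.241  0.184] front 22 [ 0.5548 -0.258   0.1814] 22.0
0.184 52 [ 0.524 -0.28   0.184] [ 0.558 -0.24   0.19 ] front 17 [ 0.555  -0.2592  0.1872] 24.0
0.19 62 [ 0.523 -0.278  0.19 ] [ 0.558 -0.24   0.196] front 21 [ 0.5549 -0.2581  0.193 ] 21.0
0.196 99 [ 0.502 -0.279  0.196] [ 0.556 -0.239  0.202] front 16 [ 0.5523 -0.2592  0.1975] 27.0
0.202 46 [ 0.518 -0.279  0.202] [ 0.541 -0.24   0.208] front 33 [ 0.5366 -0.2582  0.2049] 52.0
0.208 46 [ 0.52  -0.28   0.208] [ 0.543 -0.239  0.214] front 30 [ 0.5376 -0.2584  0.2103] 62.0
0.214 60 [ 0.525 -0.294  0.214] [ 0.543 -0.226  0.22 ] front 43 [ 0.539  -0.2602  0.2176] 40.0
0.22 85 [ 0.518 -0.296  0.22 ] [ 0.545 -0.221  0.226] front 58 [ 0.54   -0.2596  0.2232] 33.0
[[133.30588544 152.27586508]
 [128.75076228 140.63929407]]
```

The blade sits centred and upright, within 0.5 mm of the TCP axis, with its bottom at z=0.146. I'll align and lower it to just above the slot's mouth.

>>> {"method": "drive_tool", "body": {
  "moves": [
    [1,[0,-0.24,0],[0,0,0.1]],
    [1,[0,0,0.3],[0,0,0]],
    [1,[0,0,0.4],[0,0,0]],
    [1,[0,0,0.4],[0,0,0]],
    [1,[0,0,0.2],[0,0,0]],
    [1,[0,0,0],[0,0,0]],
    [1,[0,0,0],[0,0,0]]
  ]
}}

```text
t: 8.5
tool_pos: [0.5291, -0.2709, 0.0988]
orientation: [0.0, 0.005, 1.0, -0.0]
force: [-0.9, 0.4, -0.5]
gripper_width: 0.14
finger_force: 88.4
```

```bash
python3 - <<'E'
from h import *
to(.5287,-.2702,.067,179.4)
E
```

```text
t 8.5 pos [ 0.5291 -0.2709  0.0988] yaw 179.41 tilt [ 0.05 -0.03] w 0.14 F [-0.9  0.4 -0.5] M [ 0.03 -0.   -0.  ] ff 88.37101936340332
shift units [0.008 0.014 0.635] turn z units 0.002
```

>>> {"method": "drive_tool", "body": {
  "moves": [
    [1,[0,0.01,0.1],[0,0,0]],
    [1,[0,0,0.1],[0,0,0]],
    [1,[0,0,0.1],[0,0,0]],
    [1,[0,0,0],[0,0,0]]
  ]
}}

```text
t: 9.0
tool_pos: [0.5287, -0.2705, 0.0829]
orientation: [-0.0, 0.005, 1.0, -0.0]
force: [-0.2, -3.7, -1.6]
gripper_width: 0.145
finger_force: 88.2
```

>>> {"method": "drive_tool", "body": {
  "moves": [
    [1,[0,-0.01,0.08],[0,0,0]],
    [1,[0,0,0.08],[0,0,0]],
    [1,[0,0,0.08],[0,0,0]],
    [1,[0,0,0],[0,0,0]]
  ]
}}

```text
t: 9.5
tool_pos: [0.5286, -0.2706, 0.0708]
orientation: [-0.0, 0.005, 1.0, 0.0]
force: [-0.1, -1.3, -2.9]
gripper_width: 0.143
finger_force: 88.4
```

>>> {"method": "drive_tool", "body": {
  "moves": [
    [1,[0,0,0.04],[0,0,0]],
    [1,[0,0,0.04],[0,0,0]],
    [1,[0,0,0],[0,0,0]],
    [1,[0,0,0],[0,0,0]]
  ]
}}

```text
t: 10.0
tool_pos: [0.5288, -0.2706, 0.0677]
orientation: [0.0, 0.005, 1.0, -0.0]
force: [-1.2, 0.7, 5.1]
gripper_width: 0.146
finger_force: 89.3
```

```bash
python3 - <<'E'
from h import *
to(.5287,-.2702,.067,179.4)
N={};N['S'],N['e']=get_image('scene');C=cloud('scene',N['e'])
c=C[150:215,100:175].reshape(-1,3)
k=(c[:,0]>.46)&(c[:,0]<.6)&(c[:,2]>.055)&(c[:,2]<.14);c=c[k]
for lo in np.arange(.055,.11,.005):
    q=(c[:,2]>=lo)&(c[:,2]<lo+.005)
    if q.sum():
        f=q&(c[:,0]>c[q][:,0].max()-.006);print(round(lo,3),q.sum(),c[q].min(0).round(3),c[q].max(0).round(3),'front',f.sum(),c[f].mean(0).round(4))
E
```

```text
t 10.0 pos [ 0.5288 -0.2706  0.0677] yaw 179.42 tilt [ 0.01 -0.01] w 0.146 F [-1.2  0.7  5.1] M [0.14 0.36 0.  ] ff 89.3270194530487
shift units [0.003 0.009 0.014] turn z units 0.003
0.055 45 [ 0.525 -0.297  0.055] [ 0.555 -0.248  0.06 ] front 26 [ 0.552  -0.2727  0.0575]
0.06 44 [ 0.529 -0.294  0.06 ] [ 0.558 -0.248  0.065] front 18 [ 0.554  -0.2724  0.0628]
0.065 49 [ 0.52  -0.298  0.065] [ 0.556 -0.247  0.07 ] front 24 [ 0.5528 -0.2726  0.0677]
0.07 122 [ 0.508 -0.297  0.07 ] [ 0.557 -0.247  0.075] front 15 [ 0.5538 -0.2718  0.0726]
0.075 16 [ 0.521 -0.278  0.075] [ 0.559 -0.253  0.08 ] front 9 [ 0.5561 -0.2716  0.0783]
0.08 23 [ 0.533 -0.29   0.08 ] [ 0.559 -0.258  0.085] front 12 [ 0.556  -0.2712  0.0823]
0.085 38 [ 0.533 -0.291  0.085] [ 0.558 -0.253  0.09 ] front 15 [ 0.5555 -0.2723  0.0875]
0.09 39 [ 0.523 -0.291  0.09 ] [ 0.557 -0.252  0.095] front 14 [ 0.5555 -0.2696  0.0926]
0.095 38 [ 0.523 -0.292  0.095] [ 0.559 -0.252  0.1  ] front 9 [ 0.5568 -0.2719  0.0977]
0.1 89 [ 0.504 -0.291  0.1  ] [ 0.558 -0.252  0.105] front 15 [ 0.5546 -0.272   0.1017]
0.105 37 [ 0.521 -0.292  0.105] [ 0.541 -0.252  0.11 ] front 22 [ 0.5381 -0.2694  0.1073]
```

The bar's bottom now rests on the knob's top and the force is up to 5 N, so the key is home. I'll preload lightly and hold for the first milestone.

>>> {"method": "drive_tool", "body": {
  "moves": [
    [1,[0,0,0.02],[0,0,0]],
    [1,[0,0,0],[0,0,0]],
    [1,[0,0,0],[0,0,0]],
    [1,[0,0,0],[0,0,0]]
  ],
  "force": 100
}}

```text
t: 10.55
tool_pos: [0.5289, -0.2707, 0.0677]
orientation: [0.0, 0.005, 1.0, -0.0]
force: [-5.8, 2.9, 15.3]
gripper_width: 0.142
finger_force: 99.6
```

>>> {"method": "drive_tool", "body": {
  "moves": [
    [1,[0,0,0],[0,0,0.5]],
    [1,[0,0,0],[0,0,0.5]],
    [1,[0,0,0],[0,0,0.5]],
    [1,[0,0,0],[0,0,0.5]],
    [1,[0,0,0],[0,0,0.5]],
    [1,[0,0,0],[0,0,0.5]],
    [1,[0,0,0],[0,0,0.5]],
    [1,[0,0,0],[0,0,0.5]],
    [1,[0,0,0],[0,0,0]]
  ]
}}

```text
t: 11.68
tool_pos: [0.5293, -0.2709, 0.0677]
orientation: [0.001, 0.213, 0.977, -0.0]
force: [-2.8, 1.4, 13.6]
gripper_width: 0.144
finger_force: 98.9
```

```bash
python3 - <<'E'
from h import *
to(.5287,-.2706,.067,179.4-77)
E
```

```text
t 11.68 pos [ 0.5293 -0.2709  0.0677] yaw 155.38 tilt [ 0.09 -0.05] w 0.144 F [-2.8  1.4 13.6] M [0.26 0.56 0.04] ff 98.91539096832275
shift units [0.014 0.001 0.014] turn z units 8.83
```

>>> {"method": "drive_tool", "body": {
  "moves": [
    [1,[0,0,0],[0,0,0.5]],
    [1,[0,0,0],[0,0,0.5]],
    [1,[0,0,0],[0,0,0.5]],
    [1,[0,0,0],[0,0,0.5]],
    [1,[0,0,0],[0,0,0.5]],
    [1,[0,0,0],[0,0,0.5]],
    [1,[0,0,0],[0,0,0.5]],
    [1,[0,0,0],[0,0,0.5]],
    [1,[0,0,0],[0,0,0.5]],
    [1,[0,0,0],[0,0,0.5]],
    [1,[0,0,0],[0,0,0.5]],
    [1,[0,0,0],[0,0,0.5]],
    [1,[0,0,0],[0,0,0.5]],
    [1,[0,0,0],[0,0,0.5]],
    [1,[0,0,0],[0,0,0]]
  ]
}}

```text
t: 13.55
tool_pos: [0.5292, -0.2714, 0.0677]
orientation: [0.001, 0.549, 0.836, -0.0]
force: [-4.7, -0.8, 12.4]
gripper_width: 0.141
finger_force: 98.9
```

```bash
python3 - <<'E'
from h import *
to(.5287,-.2706,.067,179.4-77)
E
```

```text
t 13.55 pos [ 0.5292 -0.2714  0.0677] yaw 113.39 tilt [ 0.07 -0.09] w 0.141 F [-4.7 -0.8 12.4] M [-0.21  0.8   0.11] ff 98.86176824569702
shift units [ 0.018 -0.002  0.014] turn z units 1.832
```

>>> {"method": "drive_tool", "body": {
  "moves": [
    [1,[0,0,0],[0,0,0.4]],
    [1,[0,0,0],[0,0,0.4]],
    [1,[0,0,0],[0,0,0.4]],
    [1,[0,0,0],[0,0,0.4]],
    [1,[0,0,0],[0,0,0.2]],
    [1,[0,0,0],[0,0,0]],
    [1,[0,0,0],[0,0,0]],
    [1,[0,0,0],[0,0,0]]
  ]
}}

```text
t: 14.55
tool_pos: [0.5292, -0.2714, 0.0677]
orientation: [0.001, 0.625, 0.781, -0.0]
force: [-4.8, -2.1, 12.0]
gripper_width: 0.141
finger_force: 98.9
```

```bash
python3 - <<'E'
from h import *
to(.5287,-.2706,.067,179.4-77)
S,e=get_image('scene');U,e2=get_image('top')
f=lambda im,x,y,w,h:cv2.resize(im[y:y+h,x:x+w,::-1],(400,300),interpolation=cv2.INTER_CUBIC)
cv2.imwrite('pics/end.png',np.clip(np.hstack([f(S,98,160,80,60),f(U,336,205,88,66)])*1.4,0,255).astype(np.uint8))
# expected line positions on the knob's side at angle a, crop px
for a in (0,48,72,96):
    r=np.radians(-.6-a);P=[[.5287+.026*np.cos(r),-.2706+.026*np.sin(r),z] for z in(.045,.072)]
    print(a,((proj('scene',P)-[98,160])*5).round(0).tolist())
C=cloud('scene',e)[150:215,100:175].reshape(-1,3)
k=(C[:,0]>.49)&(C[:,0]<.57)&(C[:,2]>.077)&(C[:,2]<.1)&(abs(C[:,1]+.27)<.04);print(C[k].min(0),C[k].max(0))
E
```

```text
t 14.55 pos [ 0.5292 -0.2714  0.0677] yaw 102.64 tilt [ 0.08 -0.09] w 0.141 F [-4.8 -2.1 12. ] M [-0.27  0.84  0.09] ff 98.8722574710846
shift units [ 0.018 -0.006  0.013] turn z units 0.039
0 [[186.0, 184.0], [174.0, 133.0]]
48 [[146.0, 175.0], [134.0, 125.0]]
72 [[138.0, 163.0], [126.0, 114.0]]
96 [[141.0, 150.0], [129.0, 101.0]]
[ 0.5226632  -0.29942699  0.07702171] [ 0.55121217 -0.24453973  0.09988355]
```

View pics/end.png

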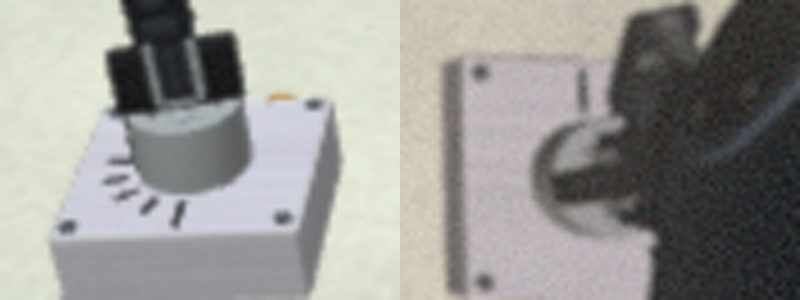

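The final crops show no visible slip. The bar is about 77–80° clockwise of home (tail at (555,190) in the top crop), and it rests on the knob. The knob's line has moved round to the silhouette by the third mark at (116,180). The hand has turned 1.34 rad, which less 0.1 rad of play puts the knob at about 1.24–1.27. The torque is steady, the push is 12 N and the grip 99 N, so I'm handing in.

```bash
python3 -c "
from rig import finish_job
print(finish_job())"
```

```text
the job is handed in; nothing more can be done
None
```

The key is fully home in the knob and held at the third click (knob at about 1.25 rad, worked out from a 1.34 rad hand turn less the play, not read directly), gripped at 99 N and handed in, verdict not shown; the first grasp closed on air because the reported TCP height was about 35 mm below what the cameras showed, so I used camera heights from then on.

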